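# Clip the kiln's lid prop onto its pin

### The job

The prop that holds the kiln's lid up sits on its lower pin without its retaining clip. Take the clip applicator, already loaded with the clip, out of the bench rack, push the clip with it straight onto the groove of that pin until it snaps fully home, coming in at a slant from the front because the prop bar stands over the pin, then draw the tool off the clip and stand it back in the rack slot it came from. Keep the arm and gripper off the kiln and its prop, do not handle the clip with the fingers, and leave the other things as they are.

Things in the scene. Friction and masses are not known exactly. Their poses are not given: they have to be found in the camera images.
- kiln: Bench kiln, fixed: grey steel box 280 (x) x 300 (y) x 190 mm high, lid propped open 50 deg from level, hinged along the rear (+x) top edge. Origin: centre of the underside on the bench; x from front to rear, y to its left, z up. The lid prop, a bar 24 x 5 mm, stands 39 mm out from the -y side: from the lower pin 250 mm almost straight up (4 deg forward) to the lid; a tool held upright meets it.
- groove (a point): Centre of the groove of the prop's lower pin, on the pin's axis; axes as kiln; 62 mm rear, 198 mm right of and 120 mm above kiln's origin. Level pin along kiln y, 24 mm dia, ends 11 mm out (-y). Groove 19 mm dia, 6.5 mm wide, bevelled to 10 mm. Washer (34 mm dia) 7 mm and bar face 9 mm inboard (+y). Open from the front: a tool leaning about 40 deg, handle towards the kiln's front, clears all.
- applicator: Loaded clip tool, about 0.22 kg, upright in a rack slot, x along the slot. z runs from fork up to handle; square black handle 22 x 22 mm from z = 70 to 150 mm; steel fork head 52 (x) x 8.6 (y) mm up to z = 52, prong tips at z = -13, neck to z = 70. Origin: centre of the seated clip's ring, 17 mm above the bench in the rack; y is the clip's through-axis. Moving it along its -z pushes the clip on.
- clip: Steel E-clip, 37 mm outside dia, 4 mm thick, held in the fork by a spring leaf (slips out at 2 to 5 N). Origin: ring centre; z from open mouth to back, y through its thickness: tool's axes when loaded. Sprung jaws first touch the groove 12.5 mm before home, are widest at 6 mm, then snap in; this takes about 10 N (to 20 if askew), and it stops hard at home: origin at groove centre, y along the pin.
- rack: Wooden tool rack fixed to the bench, 100 (x) x 220 (y) x 62 mm high. Origin: centre of the underside, z up. Two slots through its 12 mm top board, 57 (x) x 13.5 (y) mm, at y = -50 and +50 mm, each over a like recess in the base with its floor 4 mm above the bench. One holds the applicator, the other the scraper (either way round); lift a tool 60 mm to clear the top board.
- scraper: Bystander in the other rack slot: kiln scraper, 184 mm tall, flat blade 48 x 4 mm down, turned round wooden handle about 26 mm dia at its thickest. Origin: middle of the blade's lower edge, z up.
- kiln_post: Bystander: white ceramic kiln post, 38 mm dia, 75 mm tall. Origin: centre of its underside, z up.
- nippers: Bystander: wheeled glass nippers lying on the bench, about 160 mm long, 50 mm wide, 16 mm high, handles to -x. Origin: near the rivet, on the bench.
Mind the look-alikes: they are no part of the job. What is shaped like the applicator but yellow is not meant.

How it is judged:
By the outcome, as a careful person would: the job done as asked, in the order asked, and still so for the second after the job is handed in, with the robot touching nothing.
It also fails if it takes over 51 s, if anything falls off the work surface, if the arm or the gripper's body presses on something with over 40 N, if the wrist force passes 120 N, or if a joint passes its speed limit or range.

### The arm

A 6-joint arm with a two-finger parallel gripper is mounted at the origin on the work surface. World frame = base frame: x ahead of the robot, y to its left, z up, the work surface at z = 0. Lengths are in m, angles in rad, forces in N, time in s.
With the tool pointing down it reaches from about 0.375 to 0.975 m from the base axis. Payload 3.8 kg.
Tool frame: the origin (TCP) lies midway between the tips of the shut fingers; the grasp point (between the pads) lies ctrl.pinch_z behind it (ctrl.pinch_z is the distance from the TCP to the grasp point, in m); z points along the fingers, y is the line along which they close (so a half turn about z gives the same grasp; the last joint's range is limited). The gripper opens to 88 mm and grips with 3 to 60 N. Pads are 18 mm wide; open, the fingers measure 123 mm over their backs; the gripper's body (75 mm by 187 mm) begins 45 mm behind the grasp point.
Start: joints at [-1.19, 0.264, 1.604, -0, 1.274, -0.037], TCP at [0.274, -0.617, 0.239] pointing down, gripper open.
Joint ranges: [-2.63, 2.63], [-0.94, 2.18], [0.31, 2.57], [-1.31, 4.45], [0, 2.66], [-2.55, 2.55]. Speed limits (rad/s): [2.57, 2.57, 3.14, 3.14, 3.14, 3.14].

### API

Orientations are given as a rotation vector (axis times angle).
In Python, from bench import status, snapshot, ctrl gives the robot as it stands.
- The arm moves only by the tool move_arm, never from a script. Its argument "series" is one flat list of numbers, 7 for each row, row after row: the shift along the tool's x, y, z in m, then the turn, a rotation vector about the tool's x, y, z in degrees, then the gripper's target within -1 to 1 (fully open at 1, half-way at 0, shut at -1). In form: [tx, ty, tz, rx, ry, rz, grip, tx, ty, tz, rx, ry, rz, grip, ...]. A call has exactly 8 rows; each row is the pose to reach, as a shift and turn from the pose commanded when the call began, along the tool's axes at that moment; what a row does not reach only later rows make up. A row lasts 1/10 s, in which the tool goes at most 50 mm and 8.59 degrees, less where a joint would pass 70% of its speed; a pose out of reach is approached as far as the arm can. A call with a gripper value outside its range is refused whole. The fingers move at their own pace and stop on an object; "newtons" is the grip in N (left out, the last holds). Time passes only in rows, so rows that repeat a pose let the fingers close, or fill a call up. It gives the time, the measured TCP pose, the force, the opening and the grip force at its end, in the units of the state.
- status.read_state(): the state, without advancing time (a new reading comes with each control period).
- snapshot(name): name is "side" or "top" or "wrist"; returns a dict with "pixels" (384x512x3 uint8, red, green, blue), "K" (3x3 intrinsics, pixels), "extrinsics" (4x4, takes a point from world to camera coordinates); the wrist camera has in their place "mount" (4x4, takes a point from camera to tool coordinates, whose origin is the TCP and whose axes are the flange's). Camera axes: x right, y down, z forward; pixel columns grow to the right and rows downward; lengths in m; the calibration is good to about 2 mm. A picture is of the moment at which its call begins: read the wrist's pose just before it. There is no depth.
- ctrl.hand_in(): hands the job in; it is judged then, once.
The state is a dict: "time_s": time; "joints": joint angles; "qvel": joint speeds; "tau": joint torques, N m; "eef_pos": TCP position; "eef_rot": TCP orientation; "force": force on the tool from outside, world axes, zero at the start; "torque": the same for the moment, N m; "width": finger opening in m; "gripper_force": force on a finger pad.
Only numpy, scipy, OpenCV 4.12 (cv2) and the standard library are available. Lean on these libraries where they do the work, as an engineer would, in place of code of your own. Each camera call takes 0.05 s, during which the arm holds its last target. There are 200 camera calls.

## Working session

There is one attempt and no reset: what is moved stays moved. The work goes in short steps, Python scripts to look and compute and a tool call to move; the robot and the scene stay as the last step left them, time stands still between calls to the robot, and variables do not carry over. Pictures are saved under pics/ and viewed, at most 10 in all, crops included, and the job is handed in when it is done.

Besides the shell and the picture viewer there is one more tool, called after ">>>" as name(argument=value, ...), one argument or row to a line, values as JSON. move_arm: Moves the arm, as the interface text tells. Its arguments: {"type":"object","properties":{"series":{"type":"array"},"newtons":{"type":"number"}},"required":["series"]}

```bash
ls; mkdir -p pics; python3 - <<'E'
from bench import status, snapshot, ctrl
import cv2, numpy as np
s=status.read_state(); print(s, ctrl.pinch_z)
np.set_printoptions(precision=4,suppress=True)
for n in ["side","top","wrist"]:
    d=snapshot(n); np.savez("pics/%s0.npz"%n,**d); cv2.imwrite("pics/%s0.png"%n,d["pixels"][:,:,::-1]); print(n,d["K"],d.get("extrinsics",d.get("mount")))
E
```

```text
pics
{'time_s': 0.0, 'joints': array([-1.18989615e+00,  2.64750196e-01,  1.60535634e+00, -2.13804192e-05,
        1.27366082e+00, -3.68886973e-02]), 'qvel': array([ 1.29028199e-03, -5.25051425e-05, -9.41411513e-05,  1.55310000e-03,
        1.40391123e-03, -3.55151494e-04]), 'tau': array([-7.66116318e-04, -5.02109063e+01, -3.56875277e+01,  7.29709351e-02,
        2.93699896e-02, -2.06368813e-04]), 'eef_pos': array([ 0.27361624, -0.61629952,  0.23739951]), 'eef_rot': array([-3.07120217e+00, -6.51064794e-01,  6.15889590e-04]), 'force': array([ 0.79414226, -0.04840609, -0.19965506]), 'torque': array([ 0.00586732, -0.02506944,  0.02915424]), 'gripper_force': 0.0, 'width': 0.08797667058232367} 0.0187
side [[467.5203   0.     259.7248]
 [  0.     467.5203 196.2971]
 [  0.       0.       1.    ]] [[-0.7375 -0.6753  0.0063  0.348 ]
 [-0.4205  0.4518 -0.7868  0.3665]
 [ 0.5285 -0.5829 -0.6171  1.125 ]
 [ 0.      0.      0.      1.    ]]
top [[360.5031   0.     261.0663]
 [  0.     360.5031 196.7619]
 [  0.       0.       1.    ]] [[-0.0226 -0.9997 -0.0077 -0.066 ]
 [-0.9976  0.023  -0.0659  0.5532]
 [ 0.0661  0.0062 -0.9978  0.9617]
 [ 0.      0.      0.      1.    ]]
wrist [[303.6753   0.     256.9885]
 [  0.     303.6753 193.7771]
 [  0.       0.       1.    ]] [[-0.0004 -0.9458 -0.3247  0.0849]
 [ 1.     -0.0004 -0.0001  0.0007]
 [-0.     -0.3247  0.9458 -0.1465]
 [ 0.      0.      0.      1.    ]]
```

```bash
python3 - <<'E'
import cv2, numpy as np
a=cv2.imread("pics/side0.png");b=cv2.imread("pics/top0.png")
cv2.imwrite("pics/s0b.png",cv2.resize(a,(800,600),interpolation=2));cv2.imwrite("pics/t0b.png",cv2.resize(b,(800,600),interpolation=2))
E
```

```text
(no output)
```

View pics/s0b.png

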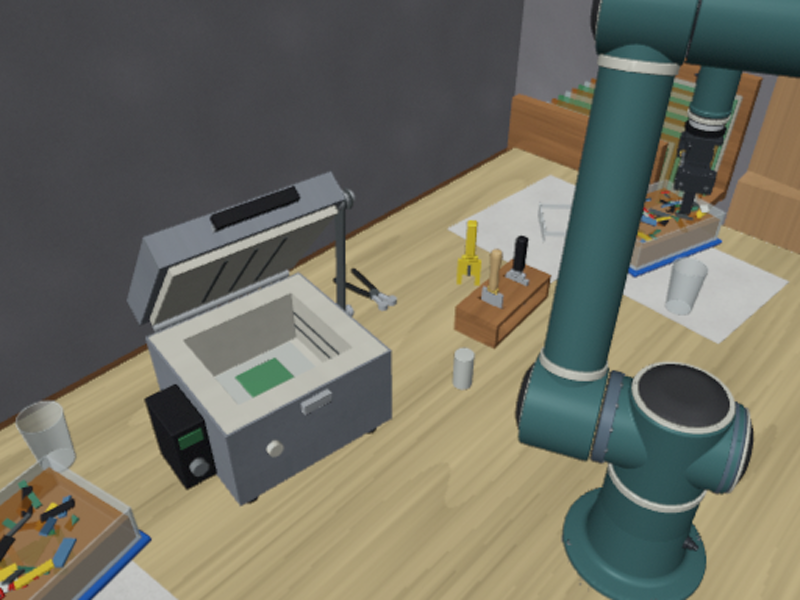

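View pics/t0b.png

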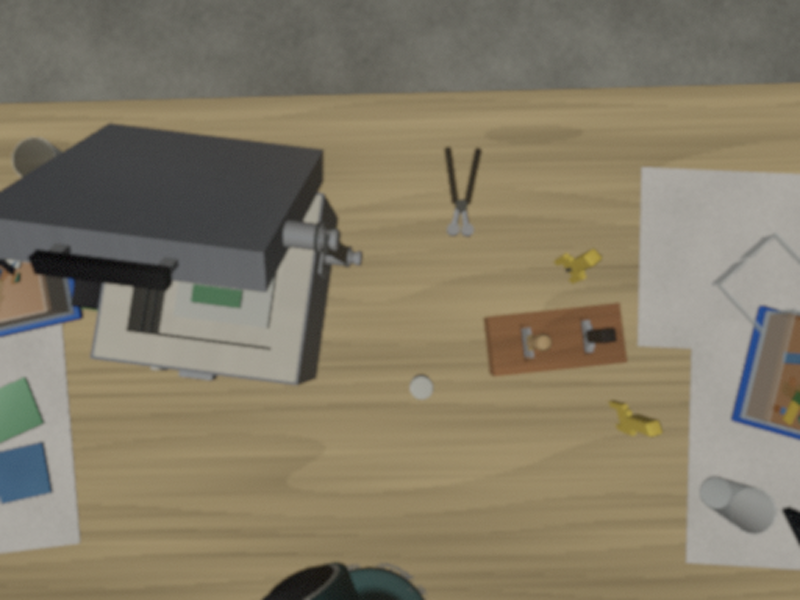

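The side view (800x600 picture) shows the black applicator handle at about (520,253), the scraper at (495,270), the kiln's lower pin at about (348,310), and two yellow look-alikes. In the top view the rack corners are (485,318), (618,304), (626,361) and (492,375). The applicator handle is at (601,335) and the pin end at about (355,258).

```bash
cat > h.py <<'E'
import numpy as np, cv2
from scipy.spatial.transform import Rotation as R
np.set_printoptions(precision=4,suppress=True)
def cam(d,state=None):
    K=d["K"]
    if "extrinsics" in d: T=np.linalg.inv(d["extrinsics"])
    else:
        P=np.eye(4);P[:3,:3]=R.from_rotvec(state["eef_rot"]).as_matrix();P[:3,3]=state["eef_pos"];T=P@d["mount"]
    return K,T
def ray(c,uv):
    K,T=c; v=T[:3,:3]@np.linalg.solve(K,[uv[0],uv[1],1.]); return T[:3,3],v/np.linalg.norm(v)
def plane(c,uv,z):
    o,v=ray(c,uv); return o+v*(z-o[2])/v[2]
def tri(rays):
    A=sum(np.eye(3)-np.outer(v,v) for o,v in rays);b=sum((np.eye(3)-np.outer(v,v))@o for o,v in rays)
    p=np.linalg.solve(A,b);return p,[np.linalg.norm((np.eye(3)-np.outer(v,v))@(p-o)) for o,v in rays]
def proj(c,p):
    K,T=c;q=K@(np.linalg.inv(T)@np.append(p,1))[:3];return q[:2]/q[2]
E
python3 - <<'E'
from h import *
t=np.load("pics/top0.npz");s=np.load("pics/side0.npz");ct,cs=cam(t),cam(s)
print("cams",ct[1][:3,3],cs[1][:3,3])
img=t["pixels"];hsv=cv2.cvtColor(img,cv2.COLOR_RGB2HSV)
m=np.zeros(img.shape[:2],np.uint8);x0,y0,x1,y1=300,185,410,250
sub=hsv[y0:y1,x0:x1];m[y0:y1,x0:x1]=((sub[...,0]<13)&(sub[...,1]>110)&(sub[...,2]<190))*255
m=cv2.morphologyEx(m,cv2.MORPH_CLOSE,np.ones((9,9)))
c=max(cv2.findContours(m,0,2)[0],key=cv2.contourArea);r=cv2.minAreaRect(c);print(r)
b=cv2.boxPoints(r);P=np.array([plane(ct,p,.062) for p in b]);print(P,P.mean(0),[np.linalg.norm(P[i]-P[i-1]) for i in range(4)])
k=1/1.5625
print("handle",tri([ray(ct,(603*k,335*k)),ray(cs,(521*k,238*k))]))
print("pin",tri([ray(ct,(357*k,258*k)),ray(cs,(350*k,311*k))]))
for uv in [(93,357),(298,383)]: print("kiln front top",plane(ct,np.array(uv)*k,.19))
a=s["pixels"][130:230,190:360,::-1]; b_=img[130:230,160:330,::-1]
cv2.imwrite("pics/c1.png",np.vstack([cv2.resize(a,(510,300),interpolation=2),cv2.resize(b_,(510,300),interpolation=2)]))
E
```

```text
cams [ 0.4868 -0.0847  0.9956] [-0.1838  0.7253  0.9804]
((389.0479736328125, 212.26400756835938), (13.237524032592773, 10.375356674194336), 79.69515228271484)
[[ 0.5157 -0.3927  0.062 ]
 [ 0.5199 -0.4192  0.062 ]
 [ 0.4862 -0.4238  0.062 ]
 [ 0.482  -0.3973  0.062 ]] [ 0.5009 -0.4082  0.062 ] [np.float64(0.034008245317529946), np.float64(0.02685023063922072), np.float64(0.03401383576291388), np.float64(0.026785129859535614)]
handle (array([ 0.4924, -0.3651,  0.1709]), [np.float64(0.00280508278575376), np.float64(0.0028050827857537264)])
pin (array([ 0.6221, -0.003 ,  0.1219]), [np.float64(0.002486216836308223), np.float64(0.002486216836308062)])
kiln front top [0.4795 0.3725 0.19  ]
kiln front top [0.436  0.0791 0.19  ]
```

View pics/c1.png

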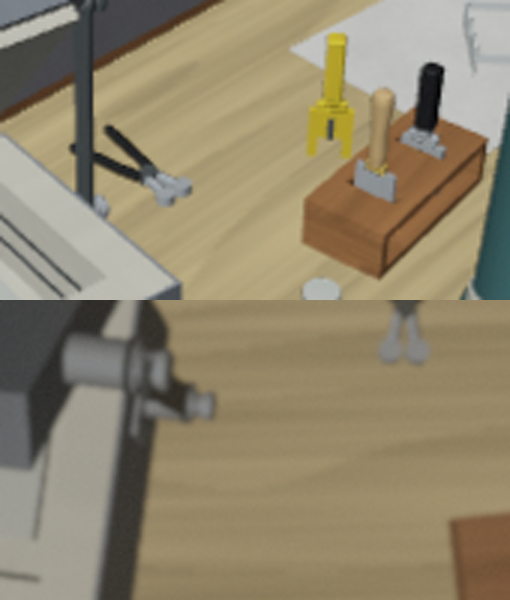

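The second view (crops at 3x) shows the pin end in the top image at about (231,165) px and the rack with its scraper and black-handled applicator. The pin height triangulates to 0.122 m, which fits the given 0.120 m. Next I measure the rack and kiln and plan the hover.

```bash
cat >> h.py <<'E'
def goal(x,z,p):
    z=np.array(z,float);z/=np.linalg.norm(z);x=np.array(x,float);x-=z*(x@z);x/=np.linalg.norm(x)
    return np.column_stack([x,np.cross(z,x),z]),np.array(p,float)
def delta(G,s):
    A=R.from_rotvec(s["eef_rot"]).as_matrix()
    return A.T@(G[1]-s["eef_pos"])*1000, np.degrees(R.from_matrix(A.T@G[0]).as_rotvec())
E
python3 - <<'E'
from h import *
from bench import status
t=np.load("pics/top0.npz");s=np.load("pics/side0.npz");ct,cs=cam(t),cam(s);k=1/1.5625
P=np.array([plane(ct,np.array(p)*k,.062) for p in [(485,318),(618,304),(626,361),(492,375)]])
print(P,P.mean(0),[np.linalg.norm(P[i]-P[i-1]) for i in range(4)])
d=P[0]+P[3]-P[1]-P[2];yaw=np.degrees(np.arctan2(-d[0],d[1]));print("yaw",yaw)
y=d/np.linalg.norm(d);c=P.mean(0);print("slots",c-.05*y,c+.05*y)
print("scraper top",tri([ray(ct,(542*k,343*k)),ray(cs,(190*1+383/3,130+88/3))]))
st=status.read_state()
a=np.radians(yaw);p=c-.05*y;p[2]=.27;p[:2]+=[0,0]
print(delta(goal([np.cos(a),np.sin(a),0],[0,0,-1],p),st))
E
```

```text
[[ 0.5281 -0.2062  0.062 ]
 [ 0.5463 -0.4271  0.062 ]
 [ 0.452  -0.4358  0.062 ]
 [ 0.434  -0.2148  0.062 ]] [ 0.4901 -0.321   0.062 ] [np.float64(0.09452412087059772), np.float64(0.22157118848846535), np.float64(0.09467991931202972), np.float64(0.221714333549534)]
yaw 4.681312050264567
slots [ 0.4942 -0.3708  0.062 ] [ 0.486  -0.2711  0.062 ]
scraper top (array([ 0.4839, -0.2694,  0.1947]), [np.float64(0.0013803138717183813), np.float64(0.0013803138717183045)])
(array([ 301.2445, -135.104 ,  -32.0634]), array([-0.0954,  0.0131, 19.2567]))
```

>>> move_arm(
  series=[0.05,-0.02,-0.005,0,0,3,0.2,0.1,-0.045,-0.01,0,0,6,0.2,0.15,-0.067,-0.016,0,0,10,0.2,0.2,-0.09,-0.02,0,0,13,0.2,0.25,-0.112,-0.026,0,0,16,0.2,0.301,-0.135,-0.032,0,0,19.3,0.2,0.301,-0.135,-0.032,0,0,19.3,0.2,0.301,-0.135,-0.032,0,0,19.3,0.2],
)

```text
time_s: 0.95
eef_pos: [0.4969, -0.3682, 0.2711]
eef_rot: [-3.138, -0.135, -0.002]
force: [-0.3, -0.2, -0.1]
width: 0.0526
gripper_force: 0.0
```

```bash
python3 - <<'E'
from h import *
from bench import status,snapshot
import pickle
s=status.read_state();w=snapshot("wrist");pickle.dump((s,w),open("pics/w1.pkl","wb"))
print(s["eef_pos"],s["eef_rot"],s["width"],s["joints"])
cv2.imwrite("pics/w1.png",cv2.resize(w["pixels"][:,:,::-1],(800,600),interpolation=2))
E
```

```text
[ 0.4969 -0.3682  0.2711] [-3.138  -0.1348 -0.0024] 0.05261366974733641 [-0.6788  0.1391  1.6926  0.0015  1.3091  0.8058]
```

View pics/w1.png

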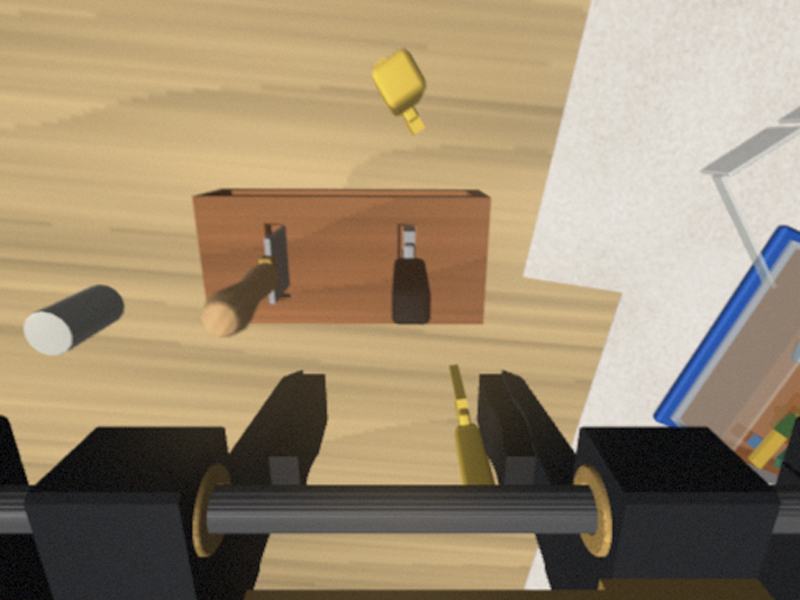

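The wrist view shows the applicator handle as a dark prism, top face columns 392-430 and bottom edge at row 323. The rack edges run nearly level: far edge row 197, near edge row 323, columns 195-490.

```bash
python3 - <<'E'
from h import *
import pickle
s,w=pickle.load(open("pics/w1.pkl","rb"));c=cam(w,s);k=1/1.5625
print("cam",c[1][:3,3])
P=np.array([plane(c,np.array(p)*k,.062) for p in [(195,196),(489,197),(484,323),(207,324)]])
print(P,P.mean(0),[np.linalg.norm(P[i]-P[i-1]) for i in range(4)])
g=cv2.cvtColor(w["pixels"],cv2.COLOR_RGB2GRAY)
print(g[160:212,262]);print(g[200,244:282]);print(g[175,244:282])
for z in (.162,.167,.172):
    print([plane(c,np.array(p)*k,z) for p in [(393,323),(429,323)]])
t=np.load("pics/top0.npz");sd=np.load("pics/side0.npz")
# handle top centre: wrist + side + top
pt=[ray(c,(411*k,305*k)),ray(cam(sd),(521*k,239*k)),ray(cam(t),(605*k,335*k))]
print(tri(pt))
E
```

```text
cam [ 0.5815 -0.3615  0.4177]
[[ 0.5302 -0.2134  0.062 ]
 [ 0.548  -0.429   0.062 ]
 [ 0.449  -0.4394  0.062 ]
 [ 0.4291 -0.2174  0.062 ]] [ 0.4891 -0.3248  0.062 ] [np.float64(0.10116132363581197), np.float64(0.21634498706980362), np.float64(0.0994816514270371), np.float64(0.22281264775773116)]
[173 170 171 169 154  96  50  45  46  40  39  45  43  43  43  45  44  45
  39  43  46  42  44  40  47  41  48  51  52  51  52  52  56  54  58  57
  53  58  57  60  63  59  57  59  63  60  60 111 162 169 162 155]
[119 120 120 121 119 116 103  69  55  59  53  59  55  63  58  59  60  56
  63  56  57  53  54  60  57  58  57  55  51  49  55  83 108 115 114 113
 112 114]
[118 116 117 120 117 116 116  93  57  42  42  44  43  41  47  41  45  42
  45  41  45  36  36  44  40  43  39  43  49  84 107 108 109 112 108 109
 106 109]
[array([ 0.4818, -0.3651,  0.162 ]), array([ 0.4836, -0.3858,  0.162 ])]
[array([ 0.4837, -0.365 ,  0.167 ]), array([ 0.4855, -0.3853,  0.167 ])]
[array([ 0.4857, -0.365 ,  0.172 ]), array([ 0.4874, -0.3849,  0.172 ])]
(array([ 0.4942, -0.3721,  0.1636]), [np.float64(0.0022415637427541865), np.float64(0.0013913939984580923), np.float64(0.003373288357622267)])
```

```bash
python3 - <<'E'
from h import *
from bench import status
a=np.radians(4.7);print(delta(goal([np.cos(a),np.sin(a),0],[0,0,-1],[.495,-.3745,.134]),status.read_state()))
E
```

```text
(array([ -0.8113,   4.6396, 136.7303]), array([0.0064, 0.0019, 0.1548]))
```

>>> move_arm(
  series=[-0.001,0.0046,0.0,0,0,0.2,0.2,-0.001,0.0046,0.03,0,0,0.2,0.2,-0.001,0.0046,0.06,0,0,0.2,0.2,-0.001,0.0046,0.09,0,0,0.2,0.2,-0.001,0.0046,0.117,0,0,0.2,0.2,-0.001,0.0046,0.137,0,0,0.2,0.2,-0.001,0.0046,0.137,0,0,0.2,0.2,-0.001,0.0046,0.137,0,0,0.2,0.2],
)

```text
time_s: 1.8
eef_pos: [0.4924, -0.3772, 0.1334]
eef_rot: [-3.139, -0.118, 0.002]
force: [1.1, -0.2, 0.3]
width: 0.0529
gripper_force: 0.0
```

```bash
python3 - <<'E'
from h import *
from bench import status,snapshot
import pickle
s=status.read_state();w=snapshot("wrist");pickle.dump((s,w),open("pics/w2.pkl","wb"))
print(s["eef_pos"],s["force"])
sd=snapshot("side")["pixels"][110:260,250:400];im=cv2.resize(w["pixels"],(560,420),interpolation=2)
o=np.zeros((420,800,3),np.uint8);o[:,:560]=im;o[:240,560:]=cv2.resize(sd,(240,240),interpolation=2)
cv2.imwrite("pics/w2.png",o[:,:,::-1])
E
```

```text
[ 0.4924 -0.3772  0.1334] [ 1.1353 -0.1961  0.2836]
```

View pics/w2.png

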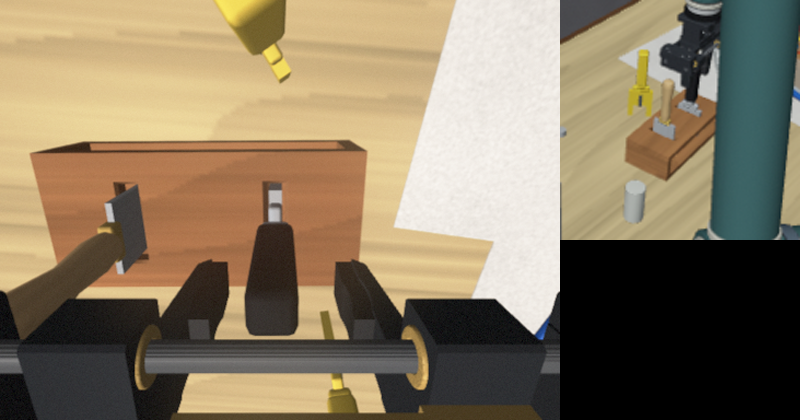

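The handle top lies between the fingers at columns 246-297 with its near edge at row 334. It is about 4 mm left of the finger midline, column 282.

```bash
python3 - <<'E'
from h import *
from bench import status
import pickle
s,w=pickle.load(open("pics/w2.pkl","rb"));c=cam(w,s);k=512/560
for p in [(247,334),(297,333)]: print(plane(c,np.array(p)*k,.167))
for p in [(33,153),(366,152),(263,182),(282,182)]: print(plane(c,np.array(p)*k,.062))
a=np.radians(4.7);print(delta(goal([np.cos(a),np.sin(a),0],[0,0,-1],[.495,-.3735,.134]),status.read_state()))
E
```

```text
[ 0.4848 -0.3644  0.167 ]
[ 0.4869 -0.3848  0.167 ]
[ 0.5312 -0.2123  0.062 ]
[ 0.5482 -0.4292  0.062 ]
[ 0.5231 -0.3633  0.062 ]
[ 0.524  -0.3761  0.062 ]
(array([ 1.385 , -4.0119,  1.3091]), array([ 0.1059, -0.0969, -0.3319]))
```

>>> move_arm(
  series=[0.0025,-0.0037,0.001,0,0,0,0.2,0.0025,-0.0037,0.001,0,0,0,0.2,0.0025,-0.0037,0.001,0,0,0,0.0,0.0025,-0.0037,0.001,0,0,0,-1,0.0025,-0.0037,0.001,0,0,0,-1,0.0025,-0.0037,0.001,0,0,0,-1,0.0025,-0.0037,0.001,0,0,0,-1,0.0025,-0.0037,0.001,0,0,0,-1],
  newtons=50,
)

```text
time_s: 2.7
eef_pos: [0.4958, -0.3723, 0.1327]
eef_rot: [3.139, 0.122, -0.0]
force: [-0.3, 0.0, 0.2]
width: 0.0213
gripper_force: 50.0
```

```bash
python3 - <<'E'
from h import *
from bench import status
s=status.read_state();print(s["eef_pos"],R.from_rotvec(s["eef_rot"]).as_matrix(),s["force"],s["torque"],s["width"],s["gripper_force"])
E
```

```text
[ 0.4958 -0.3723  0.1327] [[ 0.997   0.0774 -0.    ]
 [ 0.0774 -0.997  -0.0001]
 [-0.      0.0001 -1.    ]] [-0.3393  0.0198  0.2146] [-0.0296 -0.0101  0.001 ] 0.021287579477935834 49.98735981993377
```

>>> move_arm(
  series=[0,0,-0.01,0,0,0,-1,0,0,-0.03,0,0,0,-1,0,0,-0.06,0,0,0,-1,0,0,-0.095,0,0,0,-1,0,0,-0.13,0,0,0,-1,0,0,-0.17,0,0,0,-1,0,0,-0.205,0,0,0,-1,0,0,-0.22,0,0,0,-1],
)

```text
time_s: 3.5
eef_pos: [0.4967, -0.3729, 0.3575]
eef_rot: [3.135, 0.121, 0.007]
force: [0.1, -0.4, -3.0]
width: 0.0218
gripper_force: 50.0
```

```bash
cat >> h.py <<'E'
KY=np.radians(-8.4);GR=np.array([.6286,.0003,.12])
def ins(off,gr=GR,ky=KY,L=.1157,lean=40):
    kx=np.array([np.cos(ky),np.sin(ky),0]);l=np.radians(lean);g=np.sin(l)*kx-np.cos(l)*np.array([0,0,1])
    return goal(kx,g,gr-g*(L+off))
E
python3 - <<'E'
from h import *
from bench import status
s=status.read_state();print(s["eef_pos"],s["width"]); G=ins(.1);print(G[1],delta(G,s))
E
```

```text
[ 0.4967 -0.3729  0.3575] 0.021800476686918393
[0.4914 0.0206 0.2852] (array([  24.8559, -393.0048,   70.7643]), array([-4.2755, 39.5426, 12.3793]))
```

>>> move_arm(
  series=[0,-0.02,0,0,2,1,-1,0,-0.06,0,-1,7,2,-1,0.002,-0.1,0,-1.5,13,4,-1,0.004,-0.145,0,-2.2,20,6,-1,0.007,-0.19,0,-3,27,8.5,-1,0.01,-0.235,0,-3.6,33,10.5,-1,0.013,-0.27,0,-4.1,38,12,-1,0.015,-0.29,0,-4.3,39.5,12.4,-1],
)

```text
time_s: 4.3
eef_pos: [0.485, -0.0792, 0.3484]
eef_rot: [2.907, -0.215, 1.044]
force: [-0.7, -0.1, -3.1]
width: 0.0217
gripper_force: 50.0
```

```bash
python3 - <<'E'
from h import *
from bench import status
s=status.read_state();print(s["eef_pos"],s["width"]); G=ins(.1);print(G[1],delta(G,s))
E
```

```text
[ 0.485  -0.0792  0.3484] 0.02167426452706267
[0.4914 0.0206 0.2852] (array([-46.7303, -99.3325,  43.8944]), array([-0.2149,  0.5326, -0.1553]))
```

>>> move_arm(
  series=[-0.006,-0.015,0.006,0,0,0,-1,-0.018,-0.04,0.018,0,0.5,0,-1,-0.03,-0.07,0.03,0,0.5,0,-1,-0.041,-0.09,0.038,0,0.5,0,-1,-0.047,-0.099,0.044,0,0.5,0,-1,-0.047,-0.099,0.044,0,0.5,0,-1,-0.047,-0.099,0.044,0,0.5,0,-1,-0.047,-0.099,0.044,0,0.5,0,-1],
)

```text
time_s: 5.1
eef_pos: [0.4948, 0.0168, 0.2894]
eef_rot: [2.898, -0.216, 1.06]
force: [0.0, -0.2, -2.6]
width: 0.0216
gripper_force: 50.0
```

```bash
python3 - <<'E'
from h import *
from bench import status,snapshot
import pickle
s=status.read_state();w=snapshot("wrist");pickle.dump((s,w),open("pics/w3.pkl","wb"))
c=cam(w,s);print(s["eef_pos"],s["force"],delta(ins(.1),s)); g=proj(c,GR);print("groove px",g)
sd=snapshot("side");pickle.dump((s,sd),open("pics/s3.pkl","wb"))
t=snapshot("top");pickle.dump((s,t),open("pics/t3.pkl","wb"))
print(proj(cam(sd),GR),proj(cam(t),GR))
cv2.imwrite("pics/w3.png",cv2.resize(w["pixels"],(800,600),interpolation=2)[:,:,::-1])
E
```

```text
[0.4948 0.0168 0.2894] [ 0.0048 -0.1985 -2.5771] (array([-5.6559, -3.2482,  0.6516]), array([-0.0677, -0.1527, -0.1622]))
groove px [253.9482 168.5821]
[220.8552 198.9555] [227.8381 163.3966]
```

View pics/w3.png

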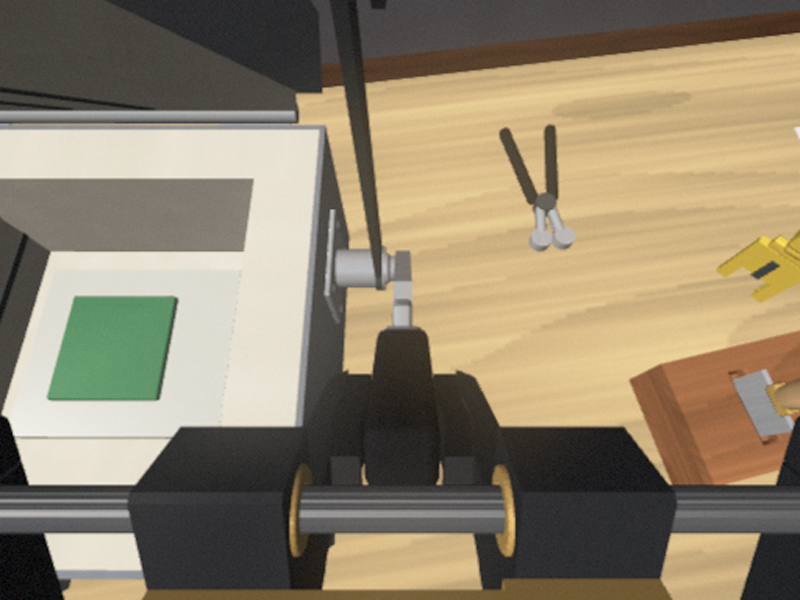

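The pin comes out of the wall plate at about (332,265) and the prop bar crosses it at (380,285). The fork head lies in front of the pin at columns 393-412. I enlarge that area.

```bash
python3 - <<'E'
from h import *
import pickle
s,w=pickle.load(open("pics/w3.pkl","rb"));_,sd=pickle.load(open("pics/s3.pkl","rb"));_,t=pickle.load(open("pics/t3.pkl","rb"))
a=cv2.resize(w["pixels"][140:240,200:300],(500,500),interpolation=2)
b=cv2.resize(sd["pixels"][165:225,195:255],(300,300),interpolation=2);c=cv2.resize(t["pixels"][130:190,200:260],(300,300),interpolation=2)
o=np.zeros((600,800,3),np.uint8);o[:500,:500]=a;o[:300,500:]=b;o[300:,500:]=c
cv2.imwrite("pics/c3.png",o[:,:,::-1])
E
```

```text
(no output)
```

View pics/c3.png

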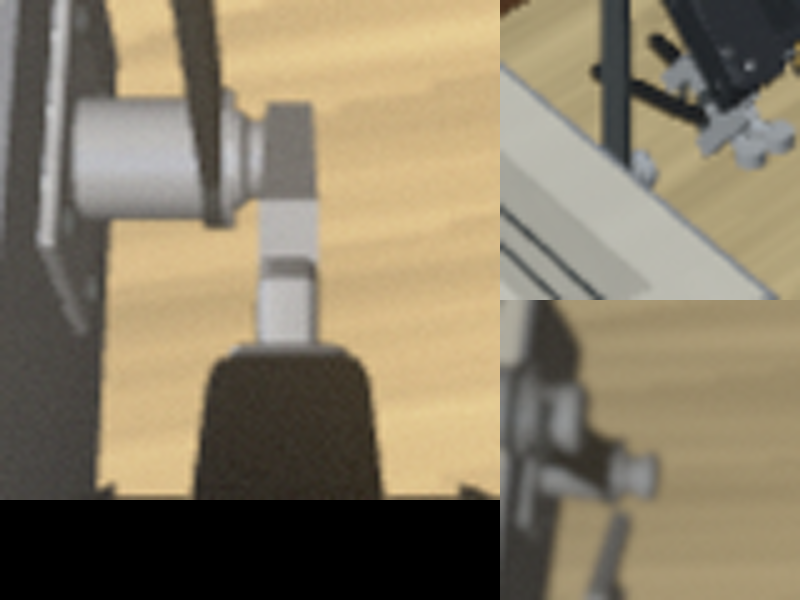

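The wrist crop shows the washer's outer edge at crop column ~238, the pin bevel at 245-262, and the fork covering the groove. In the top crop the pin end is at about (658,475). I step outboard for a clear view.

>>> move_arm(
  series=[-0.001,0.015,-0.005,0,0,0,-1,-0.003,0.03,-0.01,0,0,0,-1,-0.005,0.045,-0.015,0,0,0,-1,-0.006,0.05,-0.02,0,0,0,-1,-0.006,0.05,-0.02,0,0,0,-1,-0.006,0.05,-0.02,0,0,0,-1,-0.006,0.05,-0.02,0,0,0,-1,-0.006,0.05,-0.02,0,0,0,-1],
)

```text
time_s: 6.05
eef_pos: [0.4703, -0.0292, 0.3001]
eef_rot: [2.899, -0.214, 1.059]
force: [-0.3, 0.4, -2.3]
width: 0.0216
gripper_force: 50.0
```

```bash
python3 - <<'E'
from h import *
from bench import status,snapshot
import pickle
s=status.read_state();w=snapshot("wrist");pickle.dump((s,w),open("pics/w4.pkl","wb"))
c=cam(w,s);print(s["eef_pos"],delta(ins(.1),s)); g=proj(c,GR);print("groove px",g)
a=cv2.resize(w["pixels"][120:220,160:310],(750,500),interpolation=2)
cv2.imwrite("pics/c4.png",a[:,:,::-1])
E
```

```text
[ 0.4703 -0.0292  0.3001] (array([  0.7967, -52.3126,  20.3021]), array([-0.1234, -0.1182, -0.0928]))
groove px [215.9058 159.8069]
```

View pics/c4.png

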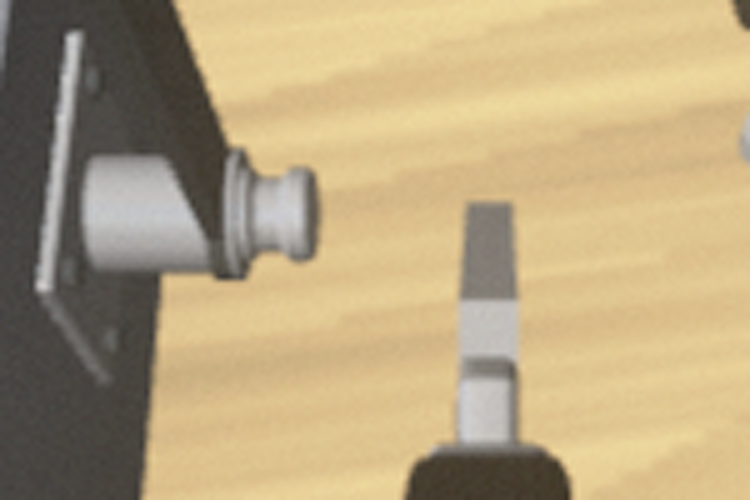

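Here the pin is clear: groove centre at crop (268,213), i.e. image (213.2,162.2), and pin head at crop columns 285-320. The fork's side face spans crop columns 465-513 at the tip and 460-518 at its upper end.

```bash
python3 - <<'E'
from h import *
import pickle
s,w=pickle.load(open("pics/w4.pkl","rb"));c=cam(w,s)
A=R.from_rotvec(s["eef_rot"]).as_matrix()
for x,y,z in [(26,4.3,52),(26,-4.3,52),(26,4.3,-13),(26,-4.3,-13),(11,0,70)]:
    p=s["eef_pos"]+A@np.array([x,-y,115.7-z])/1000;print((x,y,z),(proj(c,p)-[160,120]+.5)*5-.5)
q=(268.5/5-.5+160,213.5/5-.5+120);P=plane(c,q,.12);print("groove at z=.12",P)
e=(318.5/5-.5+160,214/5-.5+120);print("pin end",plane(c,e,.12))
i=(92/5-.5+160,213/5-.5+120);print("post root",plane(c,i,.12))
_,t=pickle.load(open("pics/t3.pkl","rb"));ct=cam(t)
print("top px pred",proj(ct,P))
g=cv2.cvtColor(t["pixels"],cv2.COLOR_RGB2GRAY);print(g[154:176,218:236])
# kiln right wall edges etc
g=cv2.cvtColor(w["pixels"],cv2.COLOR_RGB2GRAY);print(g[148:178:1,206:228:1])
E
```

```text
(26, 4.3, 52) [452.6719 288.1861]
(26, -4.3, 52) [512.6976 288.18  ]
(26, 4.3, -13) [459.9404 191.6288]
(26, -4.3, -13) [506.7394 191.6264]
(11, 0, 70) [482.5263 431.3615]
groove at z=.12 [0.6257 0.0041 0.12  ]
pin end [ 0.6237 -0.0086  0.12  ]
post root [0.6325 0.0486 0.12  ]
top px pred [226.3276 164.6071]
[[122 139 146 146 146 147 146 146 146 147 145 146 146 146 146 147 146 147]
 [104 125 138 143 145 146 146 147 146 148 147 147 147 146 146 147 147 147]
 [ 77  99 116 130 137 140 139 144 144 145 145 146 147 146 145 146 145 147]
 [ 56  68  85  99 109 115 122 132 141 144 143 144 144 144 145 143 143 145]
 [ 50  53  61  69  78  88 103 122 137 142 143 142 143 144 142 145 144 143]
 [ 50  48  50  54  66  79  94 118 134 141 141 139 139 140 144 145 146 146]
 [ 50  49  51  55  71  89  98 108 124 133 136 131 126 131 142 147 148 148]
 [ 50  51  51  62  83 100 104 105 115 122 127 124 114 120 137 147 149 150]
 [ 47  48  52  67  92 110 112 110 119 124 129 126 113 112 131 145 148 149]
 [ 49  49  50  68  98 119 120 121 130 136 137 132 116 110 127 142 146 144]
 [ 50  51  53  73 105 122 125 129 137 14
[... 2951 characters left out ...]
4 154 132 137 130 115 102 162
  200 200 201 201]
 [139 113 102 108 105 151 188 193 192 192 193 167 125 114 114 105 133 182
  201 201 200 200]
 [130 114  82  97 151 192 199 200 201 202 199 193 170 151 153 169 188 196
  201 198 200 200]
 [122 112  82  93 162 196 202 200 200 199 198 198 195 192 190 194 199 199
  198 198 198 198]
 [103 111  88 123 178 200 196 198 196 198 199 196 198 195 195 197 194 194
  196 195 194 196]
 [ 84  95  89 149 191 195 195 193 195 193 195 194 196 196 194 195 194 195
  195 194 193 192]
 [170 168 172 183 194 194 192 195 193 193 192 191 192 195 193 194 195 192
  193 194 194 195]
 [191 190 191 193 189 192 189 193 190 191 193 192 194 194 194 196 196 198
  197 199 198 199]]
```

```bash
cat >> h.py <<'E'
KY=np.radians(-8.6);GR=np.array([.6257,.0038,.12])
def tgt(off,dx=.0017,dy=-.001,ky=KY):
    G=ins(off,GR,ky);return G[0],G[1]+G[0]@np.array([dx,dy,0])
E
python3 - <<'E'
from h import *
from bench import status
s=status.read_state()
for o in (.12,.035): G=tgt(o);print(G[1],delta(G,s))
E
```

```text
[0.4773 0.0272 0.3016] (array([ -0.0308, -56.8596,  -1.8506]), array([-0.2583, -0.1183,  0.0632]))
[0.5314 0.0191 0.2365] (array([ -0.2065, -56.4765,  83.1483]), array([-0.2583, -0.1183,  0.0632]))
```

>>> move_arm(
  series=[0,-0.02,0,0,0,0,-1,0,-0.04,0,-0.2,0,0,-1,0,-0.0565,0,-0.2,0,0,-1,0,-0.0565,0.02,-0.2,0,0,-1,0,-0.0565,0.05,-0.2,0,0,-1,0,-0.0565,0.075,-0.2,0,0,-1,0,-0.0565,0.083,-0.2,0,0,-1,0,-0.0565,0.083,-0.2,0,0,-1],
)

```text
time_s: 6.9
eef_pos: [0.5309, 0.0188, 0.2352]
eef_rot: [2.897, -0.216, 1.053]
force: [0.0, 0.2, -3.5]
width: 0.0217
gripper_force: 50.0
```

>>> move_arm(
  series=[0,0,0,0,0,0,-1,0,0,0,0,0,0,-1,0,0,0,0,0,0,-1,0,0,0,0,0,0,-1,0,0,0,0,0,0,-1,0,0,0,0,0,0,-1,0,0,0,0,0,0,-1,0,0,0,0,0,0,-1],
)

```text
time_s: 7.7
eef_pos: [0.5314, 0.0187, 0.2371]
eef_rot: [2.896, -0.217, 1.058]
force: [-1.0, -0.3, -3.3]
width: 0.0217
gripper_force: 50.0
```

```bash
python3 - <<'E'
from h import *
from bench import status,snapshot
import pickle
s=status.read_state();w=snapshot("wrist");t=snapshot("top");sd=snapshot("side");pickle.dump((s,w,t,sd),open("pics/w5.pkl","wb"))
c=cam(w,s);print(s["eef_pos"],s["force"],delta(tgt(.035),s)); print("groove px",proj(c,GR))
A=R.from_rotvec(s["eef_rot"]).as_matrix()
for x,y,z in [(26,4.3,52),(26,-4.3,52),(26,4.3,-13),(26,-4.3,-13)]:
    p=s["eef_pos"]+A@np.array([x,-y,115.7-z])/1000;print((x,y,z),(proj(c,p)-[205,120]+.5)*5-.5)
o=np.zeros((500,800,3),np.uint8);o[:,:500]=cv2.resize(w["pixels"][120:220,205:305],(500,500),interpolation=2)
o[:300,500:]=cv2.resize(t["pixels"][130:190,200:260],(300,300),interpolation=2)
cv2.imwrite("pics/c5.png",o[:,:,::-1])
E
```

```text
[0.5314 0.0187 0.2371] [-1.0373 -0.3384 -3.267 ] (array([-0.4526, -0.3986,  0.3548]), array([-0.0328, -0.1494,  0.0318]))
groove px [256.9918 180.8312]
(26, 4.3, 52) [227.6738 288.1926]
(26, -4.3, 52) [287.6999 288.1867]
(26, 4.3, -13) [234.9417 191.6335]
(26, -4.3, -13) [281.741  191.6313]
```

View pics/c5.png

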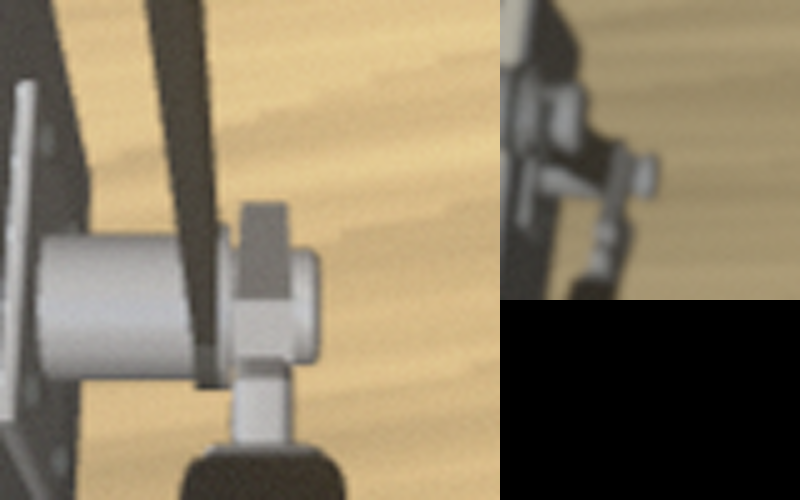

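The fork (tip centre column 265) lines up with the groove, which the pin end at 318 puts at column ~265. The pin head rows 250-365 are centred at 307, as predicted. I advance.

>>> move_arm(
  series=[0,0,0.005,0,0,0,-1,-0.0003,0,0.01,0,0,0,-1,-0.0003,0,0.015,0,0,0,-1,-0.0003,0,0.018,0,0,0,-1,-0.0003,0,0.021,0,0,0,-1,-0.0003,0,0.024,0,0,0,-1,-0.0003,0,0.026,0,0,0,-1,-0.0003,0,0.026,0,0,0,-1],
  newtons=60,
)

```text
time_s: 8.65
eef_pos: [0.5477, 0.0162, 0.2165]
eef_rot: [2.896, -0.217, 1.057]
force: [1.3, -0.9, -5.7]
width: 0.0216
gripper_force: 60.0
```

```bash
cat > st.py <<'E'
from h import *
from bench import status
s=status.read_state();A=R.from_rotvec(s["eef_rot"]).as_matrix()
print(s["eef_pos"],"Ftool",A.T@s["force"],"Ttool",A.T@s["torque"],*delta(tgt(0),s))
E
python3 st.py
```

```text
[0.5477 0.0162 0.2165] Ftool [-2.6499  0.6601  5.2693] Ttool [ 0.0496 -0.6433  0.0525] [ 0.1634 -0.451   8.9937] [-0.0219 -0.1071  0.0386]
```

>>> move_arm(
  series=[0,0,0.001,0,0,0,-1,0,0,0.002,0,0,0,-1,0,0,0.003,0,0,0,-1,0,0,0.004,0,0,0,-1,0,0,0.004,0,0,0,-1,0,0,0.004,0,0,0,-1,0,0,0.004,0,0,0,-1,0,0,0.004,0,0,0,-1],
)

```text
time_s: 9.45
eef_pos: [0.5501, 0.0154, 0.2136]
eef_rot: [2.895, -0.217, 1.057]
force: [2.8, -3.1, -5.4]
width: 0.0216
gripper_force: 60.1
```

```bash
python3 st.py
```

```text
[0.5501 0.0154 0.2136] Ftool [-1.0202  2.6513  6.1932] Ttool [-0.7128 -0.5027  0.0188] [ 0.1204 -0.7926  5.1326] [ 0.0128 -0.1066  0.05  ]
```

>>> move_arm(
  series=[0,0.0006,0,0,0,0,-1,0,0.0006,0.001,0,0,0,-1,0,0.0006,0.002,0,0,0,-1,0,0.0006,0.003,0,0,0,-1,0,0.0006,0.003,0,0,0,-1,0,0.0006,0.003,0,0,0,-1,0,0.0006,0.003,0,0,0,-1,0,0.0006,0.003,0,0,0,-1],
)

```text
time_s: 10.25
eef_pos: [0.5522, 0.0151, 0.2117]
eef_rot: [2.896, -0.216, 1.058]
force: [1.1, 0.2, -5.1]
width: 0.0219
gripper_force: 60.0
```

```bash
python3 st.py
```

```text
[0.5522 0.0151 0.2117] Ftool [-2.4663 -0.3574  4.5664] Ttool [ 0.2186 -0.6749 -0.0078] [-0.2765 -0.8294  2.3   ] [-0.0482 -0.1573  0.0321]
```

>>> move_arm(
  series=[0,0,0.001,0,0,0,-1,0,0,0.002,0,0,0,-1,0,0,0.003,0,0,0,-1,0,0,0.003,0,0,0,-1,0,0,0.003,0,0,0,-1,0,0,0.003,0,0,0,-1,0,0,0.003,0,0,0,-1,0,0,0.003,0,0,0,-1],
)

```text
time_s: 11.05
eef_pos: [0.5542, 0.0147, 0.2101]
eef_rot: [2.895, -0.217, 1.059]
force: [-6.2, 0.7, 2.0]
width: 0.0215
gripper_force: 60.0
```

```bash
python3 st.py
```

```text
[0.5542 0.0147 0.2101] Ftool [-3.4977  0.247  -5.5783] Ttool [ 0.1227 -1.0709  0.0315] [-0.8368 -0.9571 -0.1768] [-0.0307 -0.1902  0.0152]
```

>>> move_arm(
  series=[0,0,0.001,0,0,0,-1,0,0,0.002,0,0,0,-1,0,0,0.002,0,0,0,-1,0,0,0.002,0,0,0,-1,0,0,0.002,0,0,0,-1,0,0,0.002,0,0,0,-1,0,0,0.002,0,0,0,-1,0,0,0.002,0,0,0,-1],
)

```text
time_s: 11.85
eef_pos: [0.5557, 0.0145, 0.2102]
eef_rot: [2.894, -0.217, 1.061]
force: [-17.4, 2.2, 13.8]
width: 0.0216
gripper_force: 60.0
```

```bash
python3 st.py
```

```text
[0.5557 0.0145 0.2102] Ftool [ -4.4937   0.3769 -21.8414] Ttool [-0.0045 -1.6447  0.0281] [-2.0196 -0.8635 -1.0501] [-0.0301 -0.276  -0.0046]
```

```bash
python3 - <<'E'
from h import *
from bench import status,snapshot
import pickle
s=status.read_state();w=snapshot("wrist");t=snapshot("top");sd=snapshot("side");pickle.dump((s,w,t,sd),open("pics/w6.pkl","wb"))
c=cam(w,s);A=R.from_rotvec(s["eef_rot"]).as_matrix()
def pr(x,y,z): return (proj(c,s["eef_pos"]+A@np.array([x,-y,115.7-z])/1000)-[205,120]+.5)*5-.5
for v in [(26,0,52),(26,0,-13),(5,0,52),(11,0,70),(25,0,52),(26,0,51),(26,0,-14),(11,0,69),(10,0,70)]: print(v,pr(*v))
print("groove pred",(proj(c,GR)-[205,120]+.5)*5-.5)
o=np.zeros((600,800,3),np.uint8);o[:500,:500]=cv2.resize(w["pixels"][120:220,205:305],(500,500),interpolation=2)
o[:300,500:]=cv2.resize(t["pixels"][130:190,200:260],(300,300),interpolation=2)
o[300:,500:]=cv2.resize(sd["pixels"][165:225,195:255],(300,300),interpolation=2)
cv2.imwrite("pics/c6.png",o[:,:,::-1])
E
```

```text
(26, 0, 52) [257.6897 288.1948]
(26, 0, -13) [258.3434 191.636 ]
(5, 0, 52) [257.8008 425.14  ]
(11, 0, 70) [257.5304 431.3763]
(25, 0, 52) [257.6951 294.9103]
(26, 0, 51) [257.7025 286.2977]
(26, 0, -14) [258.3512 190.4817]
(11, 0, 69) [257.5447 428.711 ]
(10, 0, 70) [257.5364 438.2628]
groove pred [259.4267 372.3269]
```

View pics/c6.png

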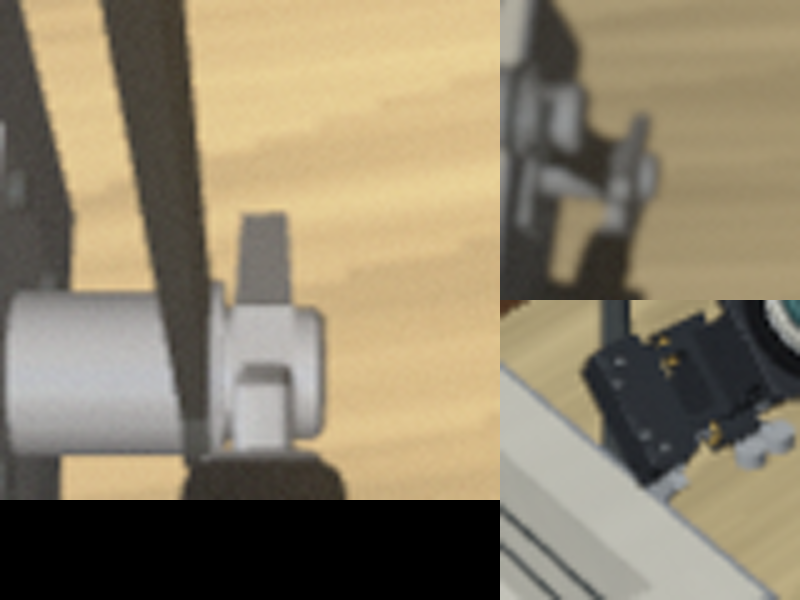

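The fork now straddles the pin: pin head rows 308-438, centred at 373, lines up with the fork at x≈0. The force is about 24 N with little motion, so the clip is probably at the hard stop. I push a little more to be sure.

>>> move_arm(
  series=[-0.0005,0,0.0005,0,0,0,-1,-0.001,0,0.001,0,0,0,-1,-0.001,0,0.001,0,0,0,-1,-0.001,0,0.001,0,0,0,-1,-0.001,0,0.001,0,0,0,-1,-0.001,0,0.001,0,0,0,-1,-0.001,0,0.001,0,0,0,-1,-0.001,0,0.001,0,0,0,-1],
)

```text
time_s: 12.8
eef_pos: [0.556, 0.0146, 0.21]
eef_rot: [2.894, -0.218, 1.064]
force: [-22.8, 2.5, 18.6]
width: 0.0212
gripper_force: 60.0
```

```bash
python3 st.py
```

```text
[0.556  0.0146 0.21  ] Ftool [ -5.4688   0.8943 -29.0101] Ttool [-0.1152 -1.8097  0.0797] [-2.0865 -0.7757 -1.4351] [-0.0391 -0.3661 -0.0124]
```

>>> move_arm(
  series=[0.001,0,-0.002,0,0,0,-1,0.001,0,-0.004,0,0,0,-1,0.001,0,-0.005,0,0,0,-1,0.001,0,-0.005,0,0,0,-1,0.001,0,-0.005,0,0,0,-1,0.001,0,-0.005,0,0,0,-1,0.001,0,-0.005,0,0,0,-1,0.001,0,-0.005,0,0,0,-1],
)

```text
time_s: 13.6
eef_pos: [0.5528, 0.0148, 0.2107]
eef_rot: [2.896, -0.217, 1.058]
force: [-0.4, -0.4, -3.3]
width: 0.0213
gripper_force: 60.0
```

```bash
python3 st.py
```

```text
[0.5528 0.0148 0.2107] Ftool [-2.3584  0.4683  2.3521] Ttool [ 0.002  -0.7897 -0.0126] [-0.1305 -1.0132  1.2235] [-0.0274 -0.1325  0.0288]
```

>>> move_arm(
  series=[0,0,-0.001,0,0,0,-1,0,0,-0.002,0,0,0,-1,0,0,-0.003,0,0,0,-1,0,0,-0.004,0,0,0,-1,0,0,-0.004,0,0,0,-1,0,0,-0.004,0,0,0,-1,0,0,-0.004,0,0,0,-1,0,0,-0.004,0,0,0,-1],
)

```text
time_s: 14.4
eef_pos: [0.5503, 0.0152, 0.2141]
eef_rot: [2.895, -0.217, 1.058]
force: [-0.4, -0.9, -3.0]
width: 0.0217
gripper_force: 60.0
```

```bash
python3 st.py
```

```text
[0.5503 0.0152 0.2141] Ftool [-2.1308  0.9521  2.1808] Ttool [-0.1664 -0.6859  0.0387] [-0.3349 -1.0139  5.403 ] [-0.0285 -0.1545  0.0288]
```

>>> move_arm(
  series=[0,0,-0.005,0,0,0,-1,0,0,-0.013,0,0,0,-1,0,0,-0.025,0,0,0,-1,0,0,-0.045,0,0,0,-1,0,0,-0.07,0,0,0,-1,0,0.015,-0.095,0,0,0,-1,0,0.04,-0.11,0,0,0,-1,0,0.055,-0.115,0,0,0,-1],
)

```text
time_s: 15.2
eef_pos: [0.4686, -0.0282, 0.3058]
eef_rot: [2.893, -0.214, 1.067]
force: [0.7, -0.8, -2.4]
width: 0.0217
gripper_force: 60.0
```

>>> move_arm(
  series=[0,0,0,0,0,0,-1,0,0,0,0,0,0,-1,0,0,0,0,0,0,-1,0,0,0,0,0,0,-1,0,0,0,0,0,0,-1,0,0,0,0,0,0,-1,0,0,0,0,0,0,-1,0,0,0,0,0,0,-1],
)

```text
time_s: 16.0
eef_pos: [0.4688, -0.028, 0.3017]
eef_rot: [2.896, -0.216, 1.058]
force: [0.3, -0.2, -1.8]
width: 0.0217
gripper_force: 60.0
```

```bash
python3 - <<'E'
from h import *
from bench import status,snapshot
import pickle
s=status.read_state();w=snapshot("wrist");t=snapshot("top");pickle.dump((s,w,t),open("pics/w7.pkl","wb"))
c=cam(w,s);print(s["eef_pos"],s["force"]);q=proj(c,GR);print("groove px",q);u,v=np.round(q).astype(int)
g=cv2.cvtColor(w["pixels"],cv2.COLOR_RGB2GRAY)
s4,w4=pickle.load(open("pics/w4.pkl","rb"));q4=np.round(proj(cam(w4,s4),GR)).astype(int);g4=cv2.cvtColor(w4["pixels"],cv2.COLOR_RGB2GRAY)
print(g4[q4[1]-22:q4[1]+24,q4[0]-10:q4[0]+12]);print(g[v-22:v+24,u-10:u+12])
A=R.from_rotvec(s["eef_rot"]).as_matrix()
for z in (52,-13): 
    p=s["eef_pos"]+A@np.array([26,0,115.7-z])/1000;print(z,proj(c,p))
uu,vv=np.round(proj(c,p)).astype(int);print(g[vv-4:vv+30:1,uu-8:uu+10])
E
```

```text
[ 0.4688 -0.028   0.3017] [ 0.3266 -0.2146 -1.8221]
groove px [213.7408 161.688 ]
[[198 199 196 ... 189 190 188]
 [170 189 188 ... 191 193 194]
 [146 185 187 ... 194 195 195]
 ...
 [202 202 202 ... 205 205 206]
 [201 203 200 ... 203 203 201]
 [201 202 202 ... 200 199 197]]
[[196 195 193 ... 187 191 191]
 [177 188 187 ... 195 191 193]
 [161 183 185 ... 196 199 198]
 ...
 [200 202 200 ... 204 201 204]
 [200 200 200 ... 202 200 202]
 [202 199 201 ... 197 195 194]]
52 [256.1373 177.2376]
-13 [256.2682 157.9262]
[[188 189 188 188 187 186 188 189 189 190 190 190 190 188 190 190 189 187]
 [188 188 188 189 187 190 188 186 191 187 188 190 187 187 189 186 188 188]
 [190 189 189 189 188 189 188 190 189 188 188 185 186 188 189 188 185 187]
 [188 188 184 185 189 187 188 188 185 188 186 186 186 187 185 186 187 188]
 [188 187 189 185 186 185 186 186 188 183 188 187 187 188 192 190 191 192]
 [188 187 188 188 190 187 188 191 191 190 191 193 192 192 191 191 191 193]
 [188 191 190 192 185 166 157 155 156 158 157 156 158 154 174 194 194 194]
 [193 192 193 192 185 152 128 131 127 130 127 130 128 130 157 
[... 1263 characters left out ...]
126 125 125 164 192 195]
 [201 199 197 177 146 135 135 135 135 137 136 134 134 136 136 161 190 196]
 [193 193 195 188 183 182 181 177 178 180 183 182 177 180 179 187 193 200]
 [193 194 193 193 193 194 194 195 194 192 193 194 194 193 196 194 197 197]
 [194 195 195 194 195 191 193 193 191 192 192 195 192 191 194 197 195 196]
 [195 196 197 195 194 193 192 191 193 192 193 193 191 189 194 191 193 192]
 [196 194 192 194 191 190 192 191 192 192 193 191 192 194 193 192 189 188]
 [189 189 192 190 189 194 193 193 192 195 194 195 192 193 195 190 187 189]
 [185 186 184 189 192 192 191 191 194 190 193 193 192 192 193 188 188 190]
 [184 183 184 187 187 191 191 191 194 190 193 191 194 193 193 192 189 191]]
```

```bash
python3 - <<'E'
from h import *
import pickle
s,w,t=pickle.load(open("pics/w7.pkl","rb"));s4,w4=pickle.load(open("pics/w4.pkl","rb"))
def show(W,S):
    c=cam(W,S);q=proj(c,GR);h=cv2.cvtColor(cv2.getRectSubPix(W["pixels"],(24,46),tuple(map(float,q))),cv2.COLOR_RGB2HSV)
    return h
a,b=show(w4,s4),show(w,s)
for i in range(46): print("%2d "%i+"".join("#" if v<60 else "." for v in a[i,:,1])+"  "+"".join("#" if v<60 else "." for v in b[i,:,1])+"   "+" ".join("%3d"%v for v in b[i,6:20,2]))
E
```

```text
0 ........................  ........................   223 222 222 222 220 218 216 216 216 216 215 216 217 217
 1 ........................  ........................   215 215 215 215 216 214 214 214 214 214 216 216 215 214
 2 ........................  ........................   213 213 212 212 214 212 213 213 216 215 216 216 217 216
 3 ........................  ........................   213 213 215 215 216 216 217 218 219 220 219 220 221 222
 4 #.......................  ........................   216 217 218 218 219 220 219 221 222 224 224 224 225 226
 5 ........................  ........................   219 220 221 222 222 222 223 224 225 226 227 227 229 229
 6 ........................  ........................   223 223 224 224 225 226 227 227 227 229 230 230 230 231
 7 ........................  ........................   226 228 228 228 225 220 222 223 228 230 231 231 232 233
 8 #.......................  ........................   226 228 230 225 200 173 171 179 211 229 230 230 231 231
 9 #.......................  ...........##...........   203 220 229 215 164 113 112 120 175 2
[... 3350 characters left out ...]
 222 222 223 223 223 225 225
40 ........................  ........................   222 222 222 223 224 224 224 225 225 226 225 225 226 226
41 ........................  ........................   224 225 225 225 226 226 226 228 227 227 228 227 227 229
42 ........................  ........................   226 228 227 227 225 227 228 228 228 227 228 229 228 228
43 ........................  ........................   226 227 227 227 227 227 225 227 227 226 227 228 226 226
44 ........................  ........................   226 225 227 227 226 226 226 227 226 226 227 228 227 226
45 ........................  ........................   227 226 226 226 225 226 226 225 225 227 226 227 225 222
```

Silhouette comparison: a dark ring now sits in the groove, 29 px (about 37 mm) across and 4 px thick. It is centred on the pin (rows 8-37, pin rows 14-31), so the clip is home and the fork is empty. Next I return the tool.

```bash
cat > rt.py <<'E'
from h import *
from bench import status
import sys
s=status.read_state()
G=goal([.997,.0774,0],[0,0,-1],[.4958,-.3723,float(sys.argv[1])])
print(s["eef_pos"],s["force"],*delta(G,s))
E
python3 rt.py .37
```

```text
[ 0.4688 -0.0281  0.3018] [-0.0423  0.3817 -3.3623] [103.5346 336.345   -1.8991] [  4.5462 -39.9708 -12.4568]
```

>>> move_arm(
  series=[0.005,0.02,0,0,0,0,-1,0.02,0.06,0,0.5,-3,-1,-1,0.04,0.1,0,1,-9,-3,-1,0.06,0.145,-0.001,2,-16,-5,-1,0.08,0.19,-0.001,3,-23,-7,-1,0.095,0.235,-0.002,3.6,-31,-9.5,-1,0.1035,0.27,-0.002,4.3,-37,-11.5,-1,0.1035,0.295,-0.002,4.5,-40,-12.5,-1],
)

```text
time_s: 16.9
eef_pos: [0.5041, -0.3355, 0.3706]
eef_rot: [3.136, 0.122, -0.002]
force: [0.6, -0.7, -3.1]
width: 0.0216
gripper_force: 60.0
```

```bash
python3 rt.py .24
```

```text
[ 0.5041 -0.3355  0.3706] [ 0.5823 -0.7333 -3.0878] [-10.9686  35.6307 130.7274] [0.1724 0.083  0.0033]
```

>>> move_arm(
  series=[-0.004,0.015,0,0,0,0,-1,-0.011,0.0356,0,0,0,0,-1,-0.011,0.0356,0.02,0,0,0,-1,-0.011,0.0356,0.06,0.2,0,0,-1,-0.011,0.0356,0.1,0.2,0,0,-1,-0.011,0.0356,0.131,0.2,0,0,-1,-0.011,0.0356,0.131,0.2,0,0,-1,-0.011,0.0356,0.131,0.2,0,0,-1],
)

```text
time_s: 17.7
eef_pos: [0.4932, -0.3675, 0.2395]
eef_rot: [-3.136, -0.122, 0.0]
force: [0.4, 0.2, -1.4]
width: 0.0215
gripper_force: 60.0
```

>>> move_arm(
  series=[0,0,0,0,0,0,-1,0,0,0,0,0,0,-1,0,0,0,0,0,0,-1,0,0,0,0,0,0,-1,0,0,0,0,0,0,-1,0,0,0,0,0,0,-1,0,0,0,0,0,0,-1,0,0,0,0,0,0,-1],
)

```text
time_s: 18.5
eef_pos: [0.4935, -0.3678, 0.239]
eef_rot: [-3.137, -0.122, 0.001]
force: [-0.3, -0.2, -2.5]
width: 0.0216
gripper_force: 60.0
```

```bash
python3 rt.py .20; python3 - <<'E'
from h import *
from bench import status,snapshot
s=status.read_state();w=snapshot("wrist");c=cam(w,s);A=R.from_rotvec(s["eef_rot"]).as_matrix()
p=s["eef_pos"]+A@np.array([26,0,128.7])/1000;q=proj(c,p);print("tip pred",q)
# fork outline near tip and slot far end predicted
print("slot far end pred",[proj(c,[.5235+dx,-.3697+dy,.062]) for dx,dy in [(0,.0067),(0,-.0067)]])
g=cv2.cvtColor(w["pixels"],cv2.COLOR_RGB2GRAY);u,v=np.round(q).astype(int)
for r in range(v-30,v+24,2): print(r," ".join("%3d"%x for x in g[r,u-14:u+16]),u-14)
E
```

```text
[ 0.4935 -0.3678  0.239 ] [-0.2874 -0.1562 -2.4541] [ 1.9411  4.7196 39.0147] [-0.1546  0.0393  0.0235]
tip pred [256.2582 157.4661]
slot far end pred [array([254.437 , 143.8394]), array([266.9596, 144.8151])]
127 135 134 138 136 135 133 134 136 134 130 124 127 126 125 126 126 127 127 128 127 125 127 127 127 127 126 126 129 126 130 242
129 139 137 134 127 128 129 129 126 127 127 128 127 128 130 128 130 127 125 127 128 127 129 127 130 128 129 130 129 128 129 242
131 128 126 123 125 128 126 126 123 124 127 127 130 125 124 128 127 125 125 125 127 127 127 128 128 129 128 128 128 129 130 242
133 126 123 126 125 127 127 127 125 126 125 127 129 130 128 127 127 128 125 127 130 130 125 127 129 132 130 130 130 127 132 242
135 126 126 127 127 127 129 125 126 127 130 128 126 129 127 128 128 127 128 130 127 128 127 130 125 130 128 130 130 127 130 242
137 125 127 127 129 128 131 128 128 125 128 128 125 128 129 127 127 130 131 128 127 129 130 129 130 129 129 127 128 127 127 242
139 126 124 125 124 125 124 124 125 125 122 125 125 125 126 123 126 125 124 129 126 127 125 126 125 126 125 128 128 127 12
[... 1865 characters left out ...]
  80  79  82  78  93 118 133 131 126 134 130 125 130 128 242
171 131 133 131 127 129 126 128 128 129 124 102  82  84  79  78  81  84  80  81  80  88 116 135 135 130 133 130 129 129 131 242
173 131 132 131 130 135 130 132 131 132 122 103  84  81  83  81  83  76  81  82  80  86 117 132 133 134 131 129 128 134 130 242
175 131 132 131 132 132 133 134 132 131 120  97  78  79  83  81  81  81  80  80  78  80 109 131 128 131 134 130 129 132 131 242
177 129 130 127 129 131 132 131 132 129 115  88  80  81  82  79  78  78  82  81  81  80 109 124 127 127 134 129 127 131 131 242
179 130 131 130 129 130 129 132 129 129 132 123 121 121 120 119 118 120 120 119 120 120 119 121 127 128 126 121 121 122 120 242
```

The slot appears where predicted: far edge row ~145, columns 254-267. The TCP needs to shift (+1.9, +4.7) mm.

>>> move_arm(
  series=[0.0019,0.0047,0.01,0,0,0,-1,0.0019,0.0047,0.025,0,0,0,-1,0.0019,0.0047,0.034,0,0,0,-1,0.0019,0.0047,0.034,0,0,0,-1,0.0019,0.0047,0.034,0,0,0,-1,0.0019,0.0047,0.034,0,0,0,-1,0.0019,0.0047,0.034,0,0,0,-1,0.0019,0.0047,0.034,0,0,0,-1],
)

```text
time_s: 19.35
eef_pos: [0.4961, -0.3726, 0.2059]
eef_rot: [-3.137, -0.122, -0.0]
force: [0.1, -0.3, -3.0]
width: 0.0216
gripper_force: 60.0
```

```bash
python3 rt.py .155
```

```text
[ 0.4961 -0.3726  0.2059] [ 0.1346 -0.251  -2.9821] [-0.2979 -0.2132 50.8649] [-0.0986 -0.0204  0.0237]
```

>>> move_arm(
  series=[0,0,0.008,0,0,0,-1,0,0,0.016,0,0,0,-1,0,0,0.024,0,0,0,-1,0,0,0.034,0,0,0,-1,0,0,0.044,0,0,0,-1,0,0,0.051,0,0,0,-1,0,0,0.051,0,0,0,-1,0,0,0.051,0,0,0,-1],
)

```text
time_s: 20.15
eef_pos: [0.4957, -0.3722, 0.1539]
eef_rot: [-3.136, -0.122, 0.002]
force: [0.1, 0.3, -2.1]
width: 0.0208
gripper_force: 60.0
```

```bash
python3 rt.py .1335
```

```text
[ 0.4957 -0.3722  0.1539] [ 0.1041  0.3265 -2.0729] [ 0.1142  0.1826 20.3755] [-0.1637  0.0501  0.0227]
```

No contact force; going down the rest.

>>> move_arm(
  series=[0,0,0.004,0,0,0,-1,0,0,0.008,0,0,0,-1,0,0,0.012,0,0,0,-1,0,0,0.016,0,0,0,-1,0,0,0.019,0,0,0,-1,0,0,0.0205,0,0,0,-1,0,0,0.0205,0,0,0,-1,0,0,0.0205,0,0,0,-1],
)

```text
time_s: 20.95
eef_pos: [0.4958, -0.3722, 0.1337]
eef_rot: [-3.137, -0.122, 0.001]
force: [-0.2, -0.5, -2.4]
width: 0.0214
gripper_force: 60.0
```

```bash
python3 rt.py .1335
```

```text
[ 0.4958 -0.3722  0.1337] [-0.1805 -0.4976 -2.3916] [0.0099 0.0787 0.1943] [-0.1428  0.0258  0.0228]
```

>>> move_arm(
  series=[0,0,0.001,0,0,0,-1,0,0,0.002,0,0,0,-1,0,0,0.002,0,0,0,-1,0,0,0.002,0,0,0,-1,0,0,0.002,0,0,0,-1,0,0,0.002,0,0,0,-1,0,0,0.002,0,0,0,-1,0,0,0.002,0,0,0,-1],
)

```text
time_s: 21.75
eef_pos: [0.4962, -0.3725, 0.1327]
eef_rot: [-3.138, -0.122, -0.001]
force: [-0.8, -0.1, 4.6]
width: 0.0214
gripper_force: 60.0
```

```bash
python3 rt.py .1335
```

```text
[ 0.4962 -0.3725  0.1327] [-0.7991 -0.0526  4.5949] [-0.391  -0.2766 -0.8084] [-0.0878 -0.0331  0.0221]
```

On the floor (the force has turned upward). Now I release and rise.

>>> move_arm(
  series=[0,0,-0.0003,0,0,0,-0.4,0,0,-0.0003,0,0,0,-0.2,0,0,-0.0003,0,0,0,0.0,0,0,-0.0003,0,0,0,0.2,0,0,-0.0003,0,0,0,0.2,0,0,-0.0003,0,0,0,0.2,0,0,-0.0003,0,0,0,0.2,0,0,-0.0003,0,0,0,0.2],
)

```text
time_s: 22.55
eef_pos: [0.4958, -0.3722, 0.1319]
eef_rot: [-3.137, -0.122, 0.001]
force: [0.7, 0.6, -0.1]
width: 0.0533
gripper_force: 0.0
```

>>> move_arm(
  series=[0,0,-0.01,0,0,0,0.2,0,0,-0.025,0,0,0,0.2,0,0,-0.045,0,0,0,0.2,0,0,-0.07,0,0,0,0.2,0,0,-0.1,0,0,0,0.2,0,0,-0.125,0,0,0,0.2,0,0,-0.137,0,0,0,0.2,0,0,-0.137,0,0,0,0.2],
)

```text
time_s: 23.35
eef_pos: [0.4971, -0.3735, 0.2727]
eef_rot: [3.138, 0.122, 0.006]
force: [0.2, 0.3, -0.1]
width: 0.0524
gripper_force: 0.0
```

```bash
python3 - <<'E'
from h import *
from bench import status,snapshot
import pickle
s=status.read_state();w=snapshot("wrist");t=snapshot("top");print(s["eef_pos"],s["width"],s["force"])
s1,w1=pickle.load(open("pics/w1.pkl","rb"))
def hand(W,S):
    h=cv2.cvtColor(W["pixels"],cv2.COLOR_RGB2GRAY);m=np.zeros_like(h);m[150:215,235:300]=(h[150:215,235:300]<75)*255
    n,l,st,_=cv2.connectedComponentsWithStats(m);i=1+np.argmax(st[1:,4]);x,y,ww,hh=st[i,:4];c=cam(W,S)
    return st[i],plane(c,(x-.5,y+hh-.5),.167),plane(c,(x+ww-.5,y+hh-.5),.167)
print(hand(w1,s1));print(hand(w,s))
t0=np.load("pics/top0.npz")["pixels"];d=np.abs(t["pixels"].astype(int)-t0).max(2)>45
n,l,st,ce=cv2.connectedComponentsWithStats(d.astype(np.uint8));print([(list(a[:5])) for a in st[1:] if a[4]>6])
c=cv2.getRectSubPix(t["pixels"],(30,30),(227.,165.));g=cv2.cvtColor(c,cv2.COLOR_RGB2GRAY);g0=cv2.cvtColor(cv2.getRectSubPix(t0,(30,30),(227.,165.)),cv2.COLOR_RGB2GRAY)
for i in range(4,26): print(" ".join("%3d"%v for v in g0[i,8:22])," | "," ".join("%3d"%v for v in g[i,8:22]))
E
```

```text
[ 0.4971 -0.3735  0.2727] 0.052396094197952034 [ 0.1973  0.2837 -0.0966]
(array([251, 160,  25,  47, 935], dtype=int32), array([ 0.4839, -0.3641,  0.167 ]), array([ 0.4858, -0.3862,  0.167 ]))
(array([244, 150,  24,  56, 938], dtype=int32), array([ 0.4842, -0.3633,  0.167 ]), array([ 0.4859, -0.3846,  0.167 ]))
[[np.int32(374), np.int32(145), np.int32(138), np.int32(128), np.int32(7321)], [np.int32(378), np.int32(274), np.int32(134), np.int32(110), np.int32(9046)], [np.int32(501), np.int32(324), np.int32(11), np.int32(17), np.int32(131)], [np.int32(175), np.int32(360), np.int32(51), np.int32(24), np.int32(864)], [np.int32(463), np.int32(367), np.int32(11), np.int32(10), np.int32(62)]]
133 135 135 136 136 136 135 135 136 137 136 136 136 136  |  137 139 139 139 139 140 139 139 139 139 140 140 140 140
122 128 131 133 134 135 135 135 136 137 136 136 136 137  |  126 132 135 136 137 138 136 136 137 139 140 140 140 140
 99 110 116 119 125 131 134 135 134 135 135 135 135 135  |  104 114 119 123 127 128 125 124 128 135 138 139 139 139
 72  81  90  99 111 124 132 133 133 133 133 133 134 134  |
[... 1445 characters left out ...]
 132
107 104 107 115 123 128 128 127 126 125 125 128 130 131  |  110 107 109 111 105  92  89 105 120 127 129 131 134 134
123 122 123 125 129 131 132 132 132 131 132 132 133 133  |  126 125 125 124 117 104 102 115 128 134 135 136 136 137
131 131 131 131 132 133 134 134 134 133 134 134 134 134  |  135 134 134 133 127 120 119 127 134 137 138 138 138 138
133 132 133 133 132 132 133 134 134 133 134 134 134 134  |  137 136 137 136 134 131 132 135 137 137 137 138 138 137
132 132 132 132 132 132 132 133 133 133 133 133 133 133  |  136 136 136 136 136 135 136 137 137 137 136 137 137 137
132 132 132 132 133 133 132 133 133 134 133 133 134 134  |  136 135 135 136 136 136 137 137 137 137 137 137 138 138
```

The handle is back at its original place to within 1 mm, the clip shows on the groove in both views, and nothing else changed. I hand in.

```bash
python3 -c "
from bench import ctrl
print(ctrl.hand_in())"
```

```text
the job is handed in; nothing more can be done
None
```

The job is handed in at about 23 s: the clip is on the pin's groove, judged home from the hard stop at about 30 N and its centred position in two camera views, and the applicator is back in its rack slot with nothing else seen to have moved.

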